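# Load the relay test jig, engage it and zero its gauge

### The arm

A 6-joint arm with a two-finger parallel gripper is mounted at the origin on the work surface. World frame = base frame: x ahead of the robot, y to its left, z up, the work surface at z = 0. Lengths are in m, angles in rad, forces in N, time in s.
With the tool pointing down it reaches from about 0.225 to 0.875 m from the base axis. Payload 3.4 kg.
Tool frame: the origin (TCP) lies on the centre line of the jaws, within the pads' length; the fingertips stand 11 mm ahead of it and the grasp point (between the pads) lies 8 mm behind it; z points along the fingers, y is the line along which they close (so a half turn about z gives the same grasp; the last joint's range is limited). The gripper opens to 85 mm and grips with 20 to 120 N. Pads are 22 mm wide; open, the fingers measure 114 mm over their backs; the gripper's body (76 mm by 85 mm) begins 54 mm behind the grasp point. The pads swing forward as they close: fully open they stand 13 mm farther back than shut.
Start: joints at [1.048, 0.276, 1.505, -0, 1.361, -0.121], TCP at [0.225, 0.529, 0.242] pointing down, gripper open.
Joint ranges: [-2.89, 2.89], [-0.75, 2.08], [0.22, 2.7], [-1.18, 4.32], [0.11, 2.71], [-2.7, 2.7]. Speed limits (rad/s): [2.57, 2.57, 3.14, 3.14, 3.14, 3.14].

### API

Orientations are given as a unit quaternion [w, x, y, z].
In Python, from rig import manip, eyes, job gives the robot as it stands.
- The arm moves only by the tool drive_tool, never from a script. Its argument "rows" is a list of rows, each a list of 3 entries, a list of its own where there are three numbers: the turn, a rotation vector about the world's x, y, z in rad, then the shift along the world's x, y, z in cm, then the finger opening in cm, from 0 to 8.54. A call has 1 to 8 rows; each row shifts and turns the commanded pose from where the row before left it; what a row does not reach is not made up. A row lasts 1/8 s, in which the tool goes at most 62.5 mm and 10.7 degrees, less where a joint would pass 70% of its speed; a pose out of reach is approached as far as the arm can. A call is refused whole if a number of a shift passes 6.25 or a number of a turn 0.188, either way. A call with a gripper value outside its range is refused whole. The fingers move at their own pace and stop on an object; "force" is the grip in N (left out, the last holds). Time passes only in rows, so rows that do not move let the fingers close. It gives the time, the measured TCP pose, the force, the opening and the grip force at its end, in the units of the state.
- manip.get_state(): the state, without advancing time (a new reading comes with each control period).
- eyes.get_image(name): name is "side" or "top"; returns the picture (480x640x3 uint8, red, green, blue); there is no depth.
- eyes.get_calibration(name): a dict with "camera_matrix" (3x3 intrinsics, pixels), "view" (4x4, takes a point from world to camera coordinates). Camera axes: x right, y up, looking along -z (the intrinsics and any distortion apply to the point x, -y, -z); pixel columns grow to the right and rows downward; lengths in m; the calibration is good to about 2 mm. A picture is of the moment at which its call begins. get_calibration takes no time and is no camera call.
- job.sign_off(): hands the job in; it is judged then, once.
The state is a dict: "clock": time; "qpos": joint angles; "qd": joint speeds; "effort": joint torques, N m; "position": TCP position; "ee_rot": TCP orientation; "contact_force": force on the tool from outside, world axes, zero at the start; "moment": the same for the moment, N m; "width": finger opening in m; "gripper_force": force on a finger pad.
Only numpy, scipy, OpenCV 4.12 (cv2) and the standard library are available. Lean on these libraries where they do the work, as an engineer would, in place of code of your own. Each camera call takes 0.05 s, during which the arm holds its last target. There are 200 camera calls.

### The job

Set up the relay test jig: first bring its lever all the way back to the near side, then lay every relay module that is on the mat into the nest cavity of its own outline and size, seated flat on the cavity floor. Once all are in, push the lever all the way over to its far side again, which swings the gauge needle, and only then turn the gauge's bezel until its zero mark lies right under the needle. Leave the spools, the parts tray and the iron stand where they are.

Things in the scene. Friction and masses are not known exactly. Their poses are not given: they have to be found in the camera images.
- disc_mid (a point): centre (half-way up) of a loose relay module, round base 48 mm in diameter, 8 mm thick, with a black 24 x 24 x 20 mm relay can centred on top of it, its sides parallel to the module's x and y; 28 mm high overall, so this point is 14 mm above its underside; about 60 g; z up. It may be absent. It belongs in the large round cavity.
- slab_mid (a point): centre (half-way up) of a loose relay module, long oblong base 32 mm (its x) by 60 mm (its y), 8 mm thick, with a black 24 x 24 x 20 mm relay can centred on top of it, its sides parallel to the module's x and y; 28 mm high overall, so this point is 14 mm above its underside; about 60 g; z up. It may be absent. It belongs in the long oblong cavity, either way round.
- tile_mid (a point): centre (half-way up) of a loose relay module, small square base 34 x 34 mm, 8 mm thick, with a black 24 x 24 x 20 mm relay can centred on top of it, its sides parallel to the module's x and y; 28 mm high overall, so this point is 14 mm above its underside; about 60 g; z up. It may be absent. It belongs in the small square cavity, any quarter turn.
- square_mid (a point): centre (half-way up) of a loose relay module, large square base 44 x 44 mm, 8 mm thick, with a black 24 x 24 x 20 mm relay can centred on top of it, its sides parallel to the module's x and y; 28 mm high overall, so this point is 14 mm above its underside; about 60 g; z up. It may be absent. It belongs in the large square cavity, any quarter turn.
- puck_mid (a point): centre (half-way up) of a loose relay module, small round base 34 mm in diameter, 8 mm thick, with a black 24 x 24 x 20 mm relay can centred on top of it, its sides parallel to the module's x and y; 28 mm high overall, so this point is 14 mm above its underside; about 60 g; z up. It may be absent. It belongs in the small round cavity.
- short_mid (a point): centre (half-way up) of a loose relay module, short oblong base 26 mm (its x) by 46 mm (its y), 8 mm thick, with a black 24 x 24 x 20 mm relay can centred on top of it, its sides parallel to the module's x and y; 28 mm high overall, so this point is 14 mm above its underside; about 60 g; z up. It may be absent. It belongs in the short oblong cavity, either way round.
- cavity_disc (a point): centre of the floor of the large round cavity, 51 mm in diameter, 8 mm deep, with a 2 mm chamfer round its mouth, 1.5 mm clearance all round; the nest's top face is 8 mm above this point; axes are the jig's
- cavity_slab (a point): centre of the floor of the long oblong cavity, 35 mm (jig x) by 63 mm (jig y), 8 mm deep, with a 2 mm chamfer round its mouth, 1.5 mm clearance all round; the nest's top face is 8 mm above this point; axes are the jig's
- cavity_tile (a point): centre of the floor of the small square cavity, 37 x 37 mm, 8 mm deep, with a 2 mm chamfer round its mouth, 1.5 mm clearance all round; the nest's top face is 8 mm above this point; axes are the jig's
- cavity_square (a point): centre of the floor of the large square cavity, 47 x 47 mm, 8 mm deep, with a 2 mm chamfer round its mouth, 1.5 mm clearance all round; the nest's top face is 8 mm above this point; axes are the jig's
- cavity_puck (a point): centre of the floor of the small round cavity, 37 mm in diameter, 8 mm deep, with a 2 mm chamfer round its mouth, 1.5 mm clearance all round; the nest's top face is 8 mm above this point; axes are the jig's
- cavity_short (a point): centre of the floor of the short oblong cavity, 29 mm (jig x) by 49 mm (jig y), 8 mm deep, with a 2 mm chamfer round its mouth, 1.5 mm clearance all round; the nest's top face is 8 mm above this point; axes are the jig's
- jig: fixed test jig, origin at the table under the middle of its nest. Grey base plate 170 mm (x) by 390 mm (y, from -180 to +210 mm), 12 mm thick; on it an aluminium nest plate 148 mm (x) by 228 mm (y), top face 34 mm above the table, with six cavities, two rows 68 mm apart in x, 72 mm apart in y; the lever stands beyond the nest's -y edge (y -150 mm), the round gauge, face up, beyond its +y edge (y +163 mm). Its x points away from the robot, give or take 0.2 rad
- lever (a joint): lever angle: 0 leaning 0.5 rad towards the jig's -x (the near side), 1.0 at its stop, leaning 0.5 rad to +x (the far side); all the way back is below 0.15, all the way over above 0.85; it starts over. It stays where it is left, needs about 2 N at its grip, and drives the needle: needle angle = 1.2 x lever angle
- lever_pivot (a point): lever pivot, 30 mm above the table; the hinge runs along the jig's y; axes are the jig's. From it rises a 12 mm steel rod that carries a black grip, 22 mm in diameter, from 60 to 90 mm from the pivot; yoke cheeks of 30 x 8 mm, 42 mm above the table, stand 13 mm to either side
- gauge_axis (a point): centre of the gauge's bezel, half-way up its rim, on its upright axis. The bezel is a knurled steel ring 56 mm in diameter and 18 mm high (51 to 69 mm above the table) that can be gripped across its rim from above; below it the case is 46 mm in diameter down to 42 mm and a 32 mm stem below that. The white face, with 30 divisions of 12 degrees, turns with the bezel
- bezel (a joint): bezel angle, rad, growing clockwise seen from above; stiff enough to stay where it is left (0.06 N m), turns freely to +-6.2. The zero mark lies under the needle when this equals needle
- needle (a joint): needle angle, rad, growing clockwise seen from above; moved only by the lever
- zero_mark (a point): the zero mark, a wide black bar (11 x 3.6 mm, the widest on the face) on the bezel's white face, 24 mm from the axis
- needle_tip (a point): pointed end (the longer end) of the dark needle over the face, 24 mm from the axis
- spool: bystander: upright spool of solder, 56 mm in diameter, 65 mm high; origin under its centre
- small_spool: bystander: flat spool, 52 mm in diameter, 18 mm high; origin under its centre
- parts_tray: bystander: clear parts tray 100 x 140 x 35 mm; origin under its centre
- iron_stand: bystander: fixed soldering-iron stand, 90 x 70 mm foot, 147 mm high; origin under its centre
Mind the look-alikes: they are no part of the job. Leave any turquoise or yellow look-alike of the part that bears slab_mid alone.

How it is judged:
On the way, in this order (a step that is already met when the one before it is completed fails the run):
1. the lever is brought back to the near side (value of joint lever below 0.15 rad), for 0.2 s.
2. every module present is seated flat in its own cavity and let go (horizontal distance between disc_mid and cavity_disc below 0.005 m and z of disc_mid in the frame of cavity_disc below 0.017 m and angle between each of disc_mid, slab_mid, tile_mid, square_mid, puck_mid, short_mid's own z axis and vertical below 0.07 rad and contact force between the fingers and disc below 0.1 N and linear speed of each of disc, slab, tile, square, puck, short below 0.03 m/s and horizontal distance between slab_mid and cavity_slab below 0.005 m and z of slab_mid in the frame of cavity_slab below 0.017 m and contact force between the fingers and slab below 0.1 N and horizontal distance between tile_mid and cavity_tile below 0.005 m and z of tile_mid in the frame of cavity_tile below 0.017 m and contact force between the fingers and tile below 0.1 N and horizontal distance between square_mid and cavity_square below 0.005 m and z of square_mid in the frame of cavity_square below 0.017 m and contact force between the fingers and square below 0.1 N and horizontal distance between puck_mid and cavity_puck below 0.005 m and z of puck_mid in the frame of cavity_puck below 0.017 m and contact force between the fingers and puck below 0.1 N and horizontal distance between short_mid and cavity_short below 0.005 m and z of short_mid in the frame of cavity_short below 0.017 m and contact force between the fingers and short below 0.1 N), for 0.2 s.
3. the lever is pushed all the way over (value of joint lever above 0.85 rad), for 0.2 s.
4. the bezel is turned until its zero mark is under the needle (horizontal distance between zero_mark and needle_tip below 0.0025 m), for 0.2 s.
At the end, for the whole second after the job is handed in: every module present lies flat on the floor of its own cavity (centre within 5 mm, at most 3 mm proud, tilt under 0.07 rad), released; lever above 0.85 rad; zero mark within 2.5 mm (6 degrees, half a division) of the needle tip (all of step 2 and value of joint lever above 0.85 rad and horizontal distance between zero_mark and needle_tip below 0.0025 m); the robot touches nothing.
It fails at once if the spool is moved by more than 25 mm (distance of spool from where it was at the start of the episode above 0.025 m).
It fails at once if the small spool is moved by more than 25 mm (distance of small_spool from where it was at the start of the episode above 0.025 m).
It fails at once if the parts tray is moved by more than 25 mm (distance of parts_tray from where it was at the start of the episode above 0.025 m).
It fails at once if the iron stand is knocked hard (contact force between the arm and iron_stand above 8 N).
Of disc, slab, tile, square, puck, short only 4 to 6 are there at a start; the rules pass over those that are not, and their reading is None.
At some moment in a run one of disc, slab, tile, square, puck, short may be knocked a few centimetres aside while the robot is not near it.
It also fails if it takes over 210 s, if anything falls off the work surface, if the arm or the gripper's body presses on something with over 40 N, if the wrist force passes 120 N, or if a joint passes its speed limit or range.

## Working session

There is one attempt and no reset: what is moved stays moved. The work goes in short steps, Python scripts to look and compute and a tool call to move; the robot and the scene stay as the last step left them, time stands still between calls to the robot, and variables do not carry over. Pictures are saved under pics/ and viewed, at most 14 in all, crops included, and the job is handed in when it is done.

Besides the shell and the picture viewer there is one more tool, called after ">>>" as name(argument=value, ...) on one line, values as JSON. drive_tool: Moves the arm, as the interface text tells. Its arguments: {"type":"object","properties":{"rows":{"type":"array"},"force":{"type":"number"}},"required":["rows"]}

```bash
mkdir -p pics; ls; cat > h.py <<'E'
import numpy as np, cv2
from rig import manip, eyes, job
def cal(n):
    c=eyes.get_calibration(n); return c,np.array(c["camera_matrix"]),np.array(c["view"])
def ray(n,u,v):
    c,K,V=cal(n); d=np.linalg.inv(K)@[u,v,1]; d=np.array([d[0],-d[1],-d[2]])
    R=V[:3,:3]; return -R.T@V[:3,3], R.T@d
def onz(n,u,v,z):
    o,d=ray(n,u,v); return o+d*(z-o[2])/d[2]
def proj(n,p):
    c,K,V=cal(n); q=V[:3,:3]@np.array(p)+V[:3,3]; q=K@[q[0],-q[1],-q[2]]; return q[:2]/q[2]
def grab(n,name):
    im=np.array(eyes.get_image(n)); cv2.imwrite("pics/"+name+".png",im[:,:,::-1]); return im
E
python3 - <<'E'
from h import *
for n in("top","side"):
    grab(n,n+"0"); print(eyes.get_calibration(n))
    o,d=ray(n,320,240); print(o,d)
print(manip.get_state())
E
```

```text
pics
{'camera_matrix': array([[497.69098096,   0.        , 310.75012074],
       [  0.        , 497.69098096, 234.94655864],
       [  0.        ,   0.        ,   1.        ]]), 'view': array([[-0.01865563, -0.99978424,  0.00913481, -0.02507995],
       [ 0.99697125, -0.01791167,  0.07568021, -0.56261633],
       [-0.07550026,  0.010519  ,  0.9970903 , -1.21968397],
       [ 0.        ,  0.        ,  0.        ,  1.        ]])}
[ 0.46835797 -0.02232208  1.25894308] [ 0.06503052 -0.02891871 -0.99768896]
{'camera_matrix': array([[438.05723765,   0.        , 326.86249381],
       [  0.        , 438.05723765, 236.47651442],
       [  0.        ,   0.        ,   1.        ]]), 'view': array([[ 0.99965538, -0.02372118,  0.01124389, -0.55551257],
       [ 0.00275762,  0.52084252,  0.85364833, -0.05677265],
       [-0.02610584, -0.85332314,  0.52072844, -1.02137143],
       [ 0.        ,  0.        ,  0.        ,  1.        ]])}
[ 0.52881392 -0.85516767  0.58656715] [ 0.01042331  0.84950538 -0.52777085]
{'clock': 0.1, 'qpos': array([ 1.04804473e+00,  2.76496039e-01,  1.50601329e+00, -3.68237358e-05,
        1.36070508e+00, -1.21025779e-01]), 'qd': array([ 1.49947532e-03, -2.89797711e-06, -4.29127583e-03, -1.05708248e-03,
       -1.23486673e-03,  3.60259399e-04]), 'effort': array([ 2.77917738e-03, -4.17697549e+01, -2.46404296e+01, -1.09212631e-04,
        5.75910788e-03, -2.93539870e-05]), 'position': array([0.22462693, 0.5288061 , 0.24154387]), 'ee_rot': array([-2.39450466e-04,  1.99511122e-01,  9.79895226e-01, -7.74930540e-04]), 'contact_force': array([ 0.55724202,  0.08584034, -0.89793401]), 'moment': array([-0.06009444, -0.01639463, -0.01924134]), 'gripper_force': 0.0, 'width': 0.08532374986811932}
```

View pics/top0.png

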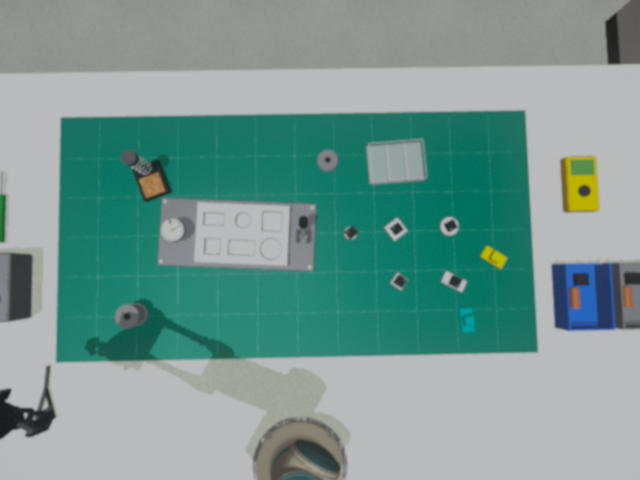

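View pics/side0.png

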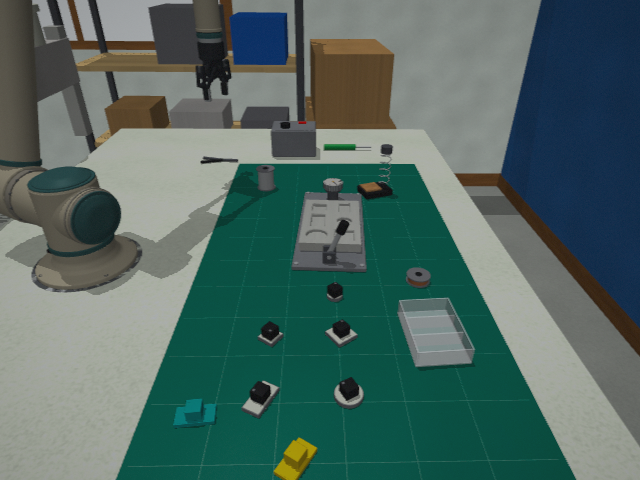

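```bash
python3 - <<'E'
import cv2
t=cv2.imread("pics/top0.png"); s=cv2.imread("pics/side0.png")
a=cv2.resize(t[195:340,335:515],(720,580),interpolation=cv2.INTER_CUBIC); cv2.imwrite("pics/c1.png",a)
a=cv2.resize(t[190:280,150:325],None,fx=4.5,fy=4.5,interpolation=cv2.INTER_CUBIC); cv2.imwrite("pics/c2.png",a)
E
```

```text
(no output)
```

View pics/c1.png

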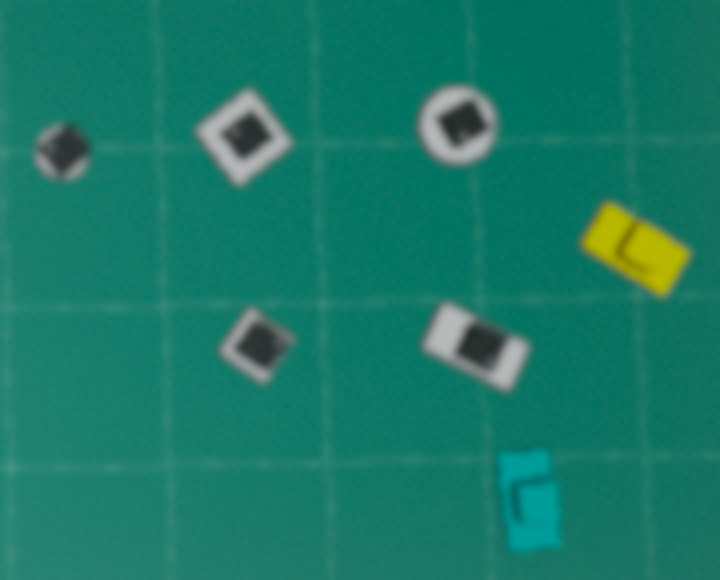

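View pics/c2.png

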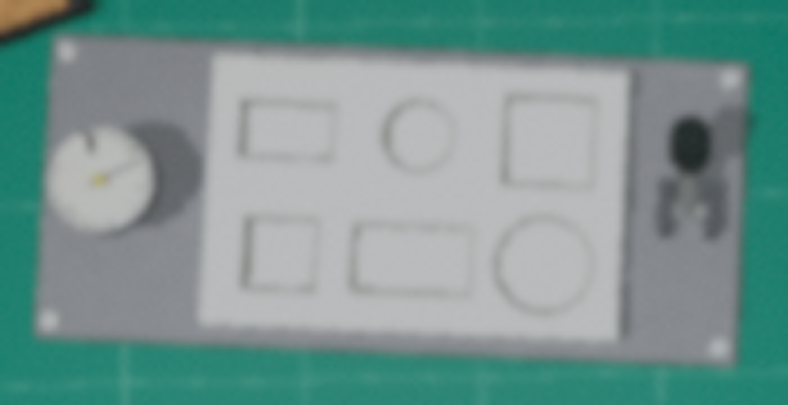

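The top view shows five white modules and six cavities. In `c1`, the modules are the puck at (63,150), square at (245,137), disc at (458,125), tile at (257,345) and slab at (476,345). The short module is absent. The slab has two look-alikes, yellow at (636,248) and turquoise at (530,500), and I'll leave both alone. In full-picture pixels the white slab is at (454,281). In `c2` the lever leans to the far side, with its grip at (690,145).

```bash
cat > m.py <<'E'
from h import *
def big(im,k=4): return cv2.resize(im,None,fx=k,fy=k,interpolation=cv2.INTER_CUBIC)
def up(p,k=4): return (np.array(p,float)+.5)/k-.5
def blobs(mask,amin):
    cs,_=cv2.findContours(mask.astype(np.uint8),cv2.RETR_EXTERNAL,cv2.CHAIN_APPROX_NONE)
    return [c for c in cs if cv2.contourArea(c)>amin]
def rect(c,n,z):
    b=cv2.boxPoints(cv2.minAreaRect(c)); P=np.array([onz(n,*up(p),z) for p in b])
    e=P[1]-P[0]; f=P[2]-P[1]; L=(np.linalg.norm(e),np.linalg.norm(f)); l=e if L[0]>L[1] else f
    return P.mean(0)[:2],np.array(L)*1e3,np.degrees(np.arctan2(l[1],l[0]))%180
def cents(c):
    M=cv2.moments(c); return up((M['m10']/M['m00'],M['m01']/M['m00']))
def modules(im=None,pr=True):
    im=np.array(eyes.get_image("top")) if im is None else im
    B=big(im).astype(int); mx=B.max(2); mn=B.min(2)
    # mat: green well above red
    white=(B[:,:,0]>105)&(mx-mn<60); dark=(mx<75)
    roi=np.zeros_like(dark); roi[4*125:4*350,4*325:4*520]=1
    out=[]
    D=blobs(dark&roi,400)
    for c in blobs((white|dark)&roi,1500):
        x,y,w,h=cv2.boundingRect(c)
        for d in D:
            u=cents(d)
            if cv2.pointPolygonTest(c,tuple(map(float,(u+.5)*4-.5)),False)>0:
                p=onz("top",*u,.018)[:2]; r=rect(cv2.convexHull(c),"top",.008); rd=rect(d,"top",.018)
                out.append((p,r,rd))
                if pr: print("px",u.round(1),"can",(p*100).round(2),"base",(r[0]*100).round(2),r[1].round(1),"yaw",r[2].round(1),"can sz",rd[1].round(1),rd[2].round(1))
    return out
E
python3 - <<'E'
from m import *
im=cv2.imread("pics/top0.png")[:,:,::-1]
modules(im)
B=big(im).astype(int); g=B.mean(2); sat=B.max(2)-B.min(2)
roi=np.zeros(g.shape,bool); roi[4*190:4*280,4*150:4*325]=1
print(im[235,224],im[235,305],im[235,340])
n=blobs((g>172)&(sat<40)&roi,20000)
for c in n: print("nest",rect(c,"top",.034))
for c in blobs((g>105)&(sat<40)&roi,50000): print("plate",rect(c,"top",.012))
# side view cans
im=cv2.imread("pics/side0.png")[:,:,::-1]; B=big(im).astype(int)
for c in blobs((B.max(2)<60)&(np.arange(B.shape[0])[:,None]>4*275),400):
    u=cents(c); print("side",u.round(1),(onz("side",*u,.018)*100).round(2))
E
```

```text
px [396.6 228.5] can [ 57.48 -25.1 ] base [ 57.49 -25.  ] [46.3 46.4] yaw 35.7 can sz [20.8 17.4] 128.0
px [450.2 225.1] can [ 58.08 -38.59] base [ 58.02 -38.52] [47.6 48.9] yaw 177.6 can sz [22.4 18.1] 117.4
[185 187 188] [115 118 119] [ 27 126 108]
nest (array([0.56789555, 0.13585806]), array([146.61305723, 228.22406358]), np.float64(86.59751710035518))
plate (array([0.56871598, 0.15035309]), array([170.98021205, 394.14292904]), np.float64(86.54142288836518))
side [267.3 404.8] [ 45.47 -41.62   1.8 ]
side [259.6 392.3] [ 44.05 -39.29   1.8 ]
side [348.7 388.1] [ 58.1  -38.67   1.8 ]
side [444.8 366.7] [ 74.58 -34.52   1.8 ]
side [349.  340.9] [ 58.86 -28.33   1.8 ]
side [276.4 341.1] [ 45.85 -28.21   1.8 ]
side [269.7 330.3] [ 44.42 -25.45   1.8 ]
side [341.  328.3] [ 57.58 -25.08   1.8 ]
side [334.5 289.6] [ 56.82 -13.56   1.8 ]
side [611.3 309.8] [111.34 -20.47   1.8 ]
```

```bash
sed -i 's/^    for c in blobs((white|dark)&roi,1500):/    for c in blobs((B[:,:,1]-B[:,:,0]<50)\&(mx-mn<75)\&roi,1000):/; s/D=blobs(dark&roi,400)/D=blobs((mx<80)\&roi,300)/' m.py
python3 - <<'E'
from m import *
im=cv2.imread("pics/top0.png")[:,:,::-1]
modules(im)
a=np.radians(-3.42); R=np.array([[np.cos(a),-np.sin(a)],[np.sin(a),np.cos(a)]])
o=np.array([.5679,.1356])
for k,p in dict(disc=(-34,-72),slab=(-34,0),tile=(-34,72),square=(34,-72),puck=(34,0),short=(34,72),lever=(0,-150),gauge=(0,163)).items():
    w=o+R@np.array(p)/1e3; print(k,(w*100).round(2),proj("top",[*w,.026]).round(1))
E
cat > /dev/null
```

```text
px [399.8 280.9] can [ 44.38 -25.47] base [ 44.36 -25.37] [38.2 38.4] yaw 53.3 can sz [20.8 21.9] 53.3
px [454.9 280.7] can [ 44.17 -39.21] base [ 44.06 -39.13] [36.8 65.4] yaw 61.8 can sz [22.7 22.4] 151.2
px [351.4 231.8] can [ 56.84 -13.74] base [ 56.72 -13.44] [34.1 35.4] yaw 178.5 can sz [23.2 19.3] 126.2
px [396.6 228.4] can [ 57.48 -25.08] base [ 57.48 -24.99] [49.1 48.9] yaw 126.2 can sz [21.3 18. ] 125.6
px [450.2 225.2] can [ 58.07 -38.59] base [ 58.02 -38.52] [51.5 51.5] yaw 177.6 can sz [23.  18.7] 115.4
disc [52.97  6.58] [270.2 248.6]
slab [53.4  13.76] [241.1 247.4]
tile [53.83 20.95] [212.1 246.2]
square [59.75  6.17] [271.5 221.3]
puck [60.18 13.36] [242.6 220.1]
short [60.61 20.54] [213.6 218.9]
lever [55.9  -1.41] [302.2 236.2]
gauge [57.76 29.83] [176.1 231. ]
```

>>> drive_tool(rows=[[[0,0,0.085],[3.8,-4.2,0],0],[[0,0,0.085],[3.8,-4.2,0],0],[[0,0,0.085],[3.8,-4.2,0],0],[[0,0,0.085],[3.8,-4.2,0],0],[[0,0,0],[3.8,-4.2,0],0],[[0,0,0],[3.8,-4.2,0],0],[[0,0,0],[3.8,-4.2,0],0],[[0,0,0],[3.8,-4.2,0],0]], force=40)

```text
clock: 1.1
position: [0.5297, 0.1917, 0.242]
ee_rot: [-0.0, 0.031, 1.0, 0.0]
contact_force: [0.9, 0.2, -1.0]
width: -0.0002
gripper_force: 0.0
```

>>> drive_tool(rows=[[[0,0,0],[2.7,-5.3,0],0],[[0,0,0],[2.7,-5.3,0],0],[[0,0,0],[2.7,-5.3,0],0],[[0,0,0],[2.7,-5.2,0],0],[[0,0,0],[0,0,-5.2],0],[[0,0,0],[0,0,-5.2],0],[[0,0,0],[0,0,-5.2],0],[[0,0,0],[0,0,0],0]])

```text
clock: 2.1
position: [0.633, -0.0174, 0.0817]
ee_rot: [-0.006, 0.031, 1.0, 0.001]
contact_force: [-1.1, -0.5, -0.4]
width: -0.0003
gripper_force: 0.0
```

>>> drive_tool(rows=[[[0,0,0],[-1.5,0.1,0],0],[[0,0,0],[-1.5,0.1,0],0],[[0,0,0],[-1.5,0.1,0],0],[[0,0,0],[-1.5,0.1,0],0],[[0,0,0],[-1.5,0.1,0],0]])

```text
clock: 2.72
position: [0.5638, -0.0132, 0.0896]
ee_rot: [0.004, 0.031, 1.0, -0.001]
contact_force: [2.8, -0.9, 1.7]
width: 0.0
gripper_force: 1.4
```

>>> drive_tool(rows=[[[0,0,0],[-0.7,0,0],0],[[0,0,0],[-0.5,0,0],0],[[0,0,0],[-0.3,0,0],0],[[0,0,0],[0,0,0],0]])

```text
clock: 3.22
position: [0.5504, -0.0126, 0.0869]
ee_rot: [0.004, 0.031, 1.0, 0.0]
contact_force: [7.0, 1.0, 0.1]
width: 0.0002
gripper_force: 3.7
```

```bash
python3 - <<'E'
from m import *
im=grab("side","s1"); cv2.imwrite("pics/s1c.png",cv2.resize(im[180:320,250:420,::-1],None,fx=4,fy=4))
E
```

```text
(no output)
```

View pics/s1c.png

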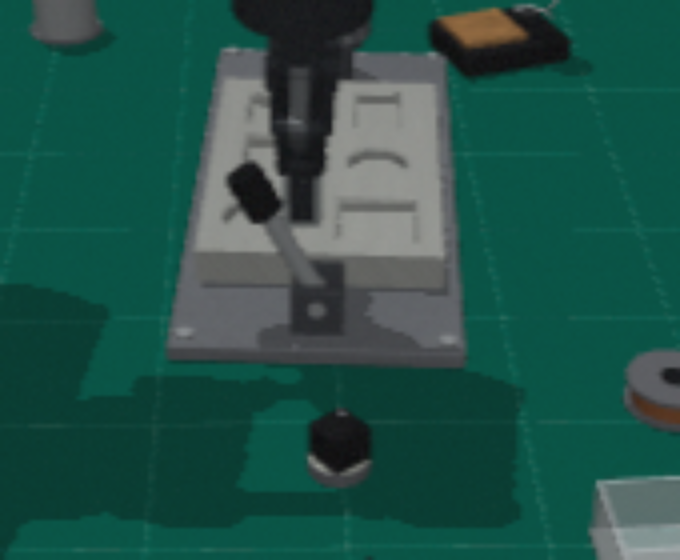

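>>> drive_tool(rows=[[[0,0,0],[3,0,0],0],[[0,0,0],[1,0,5],6],[[0,0,0.174],[0,0,5],6],[[0,0,0.174],[-1,-4,0],6],[[0,0,0.174],[-1,-4.4,0],6],[[0,0,0.174],[-0.5,-4.2,0],6],[[0,0,0],[0,0,-5],6],[[0,0,0],[0,0,0],6]])

```text
clock: 4.28
position: [0.5575, -0.1377, 0.1322]
ee_rot: [-0.005, -0.311, 0.95, 0.004]
contact_force: [-0.5, 0.4, 1.0]
width: 0.0597
gripper_force: 0.0
```

```bash
python3 - <<'E'
from m import *
modules(grab("top","t2")); s=manip.get_state(); print(s["position"],s["ee_rot"],s["qpos"])
E
```

```text
px [454.9 280.7] can [ 44.17 -39.21] base [ 44.05 -39.14] [36.8 65.6] yaw 61.8 can sz [22.7 22.1] 151.2
px [450.2 225.2] can [ 58.07 -38.6 ] base [ 58.02 -38.52] [51.5 51.5] yaw 177.6 can sz [22.8 18.7] 117.4
px [391.3 303.8] can [ 38.77 -23.18] base [ 54.37 -19.06] [577.1 222.2] yaw 165.6 can sz [29.2 11.1] 88.9
px [381.6 300.4] can [ 39.64 -20.8 ] base [ 54.37 -19.06] [577.1 222.2] yaw 165.6 can sz [24.9 11.6] 157.7
px [329.  281.8] can [44.49 -7.87] base [ 54.37 -19.06] [577.1 222.2] yaw 165.6 can sz [16.  22.8] 34.5
px [401.9 281.9] can [ 44.13 -26.  ] base [ 54.37 -19.06] [577.1 222.2] yaw 165.6 can sz [20.5 10.8] 162.9
px [352.6 240.8] can [ 54.58 -13.98] base [ 54.37 -19.06] [577.1 222.2] yaw 165.6 can sz [36.6 63.6] 57.8
px [341.7 198.5] can [ 65.28 -11.5 ] base [ 54.37 -19.06] [577.1 222.2] yaw 165.6 can sz [93.2 12.5] 159.1
[ 0.55962767 -0.13797366  0.13443942] [-0.00267977 -0.31160986  0.9502035   0.00232861] [-3.62580702e-01  3.60535717e-01  1.66177398e+00  2.82493721e-04
  1.12637872e+00 -2.56727708e+00]
```

>>> drive_tool(rows=[[[0,0,0],[0.8,0,-3],6],[[0,0,0],[0,0,-4],6],[[0,0,0],[0,0,-2],6],[[0,0,0],[0,0,0],6],[[0,0,0],[0,0,0],6]])

```text
clock: 4.95
position: [0.5712, -0.1388, 0.0481]
ee_rot: [0.001, -0.312, 0.95, -0.001]
contact_force: [0.0, 0.2, -0.8]
width: 0.0597
gripper_force: 0.0
```

>>> drive_tool(rows=[[[0,0,0],[-0.3,0.1,-2],6],[[0,0,0],[0,0,-0.7],6],[[0,0,0],[0,0,0],6],[[0,0,0],[0,0,0],2],[[0,0,0],[0,0,0],1],[[0,0,0],[0,0,0],1],[[0,0,0],[0,0,0],1]])

```text
clock: 5.82
position: [0.5676, -0.138, 0.0202]
ee_rot: [0.001, -0.312, 0.95, -0.0]
contact_force: [0.2, 0.1, 5.5]
width: 0.0228
gripper_force: 40.4
```

>>> drive_tool(rows=[[[0,0,0],[0,0,5],1],[[0,0,0],[0,0,5],1],[[0,0,-0.139],[0,2.5,3],1],[[0,0,-0.139],[1,5.5,0],1],[[0,0,-0.139],[1,5.5,0],1],[[0,0,-0.139],[1,5.5,0],1],[[0,0,-0.139],[0.4,5.5,0],1],[[0,0,0],[0,2.7,0],1]])

```text
clock: 6.82
position: [0.6004, 0.1372, 0.1487]
ee_rot: [-0.001, 0.03, 1.0, 0.0]
contact_force: [0.8, -1.2, -0.4]
width: 0.0232
gripper_force: 39.7
```

>>> drive_tool(rows=[[[0,0,0],[0,0,-4.5],1],[[0,0,0],[0,0,-3],1],[[0,0,0],[0,0,0],1],[[0,0,0],[0,0,0],1]])

```text
clock: 7.32
position: [0.6016, 0.1342, 0.0751]
ee_rot: [0.001, 0.03, 1.0, 0.0]
contact_force: [0.5, 0.6, -0.6]
width: 0.0236
gripper_force: 39.6
```

>>> drive_tool(rows=[[[0,0,0],[-0.1,-0.1,-1.8],1],[[0,0,0],[0,0,-0.4],1],[[0,0,0],[0,0,-0.4],1],[[0,0,0],[0,0,-0.3],1],[[0,0,0],[0,0,0],1]])

```text
clock: 7.95
position: [0.6016, 0.1329, 0.0525]
ee_rot: [0.003, 0.03, 1.0, 0.0]
contact_force: [-7.6, -2.0, 29.0]
width: 0.0234
gripper_force: 44.1
```

>>> drive_tool(rows=[[[0,0,0],[0,0,0.5],1],[[0,0,0],[-0.2,-0.05,0],1],[[0,0,0],[0,0,-0.3],1],[[0,0,0],[0,0,0],1]])

```text
clock: 8.45
position: [0.6014, 0.1329, 0.0527]
ee_rot: [0.005, 0.031, 1.0, 0.001]
contact_force: [-2.1, -1.2, 23.9]
width: 0.0229
gripper_force: 43.3
```

>>> drive_tool(rows=[[[0,0,0],[0,0,1],1],[[0,0,0],[0,0,0],1],[[0,0,0],[0,0,0],1]])

```text
clock: 8.82
position: [0.5973, 0.1327, 0.0566]
ee_rot: [-0.001, 0.03, 1.0, -0.0]
contact_force: [-0.6, -0.6, -1.1]
width: 0.0231
gripper_force: 39.9
```

```bash
python3 - <<'E'
from m import *
im=grab("side","s2"); cv2.imwrite("pics/s2c.png",cv2.resize(im[160:270,270:400,::-1],None,fx=5,fy=5,interpolation=cv2.INTER_CUBIC))
E
```

```text
(no output)
```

View pics/s2c.png

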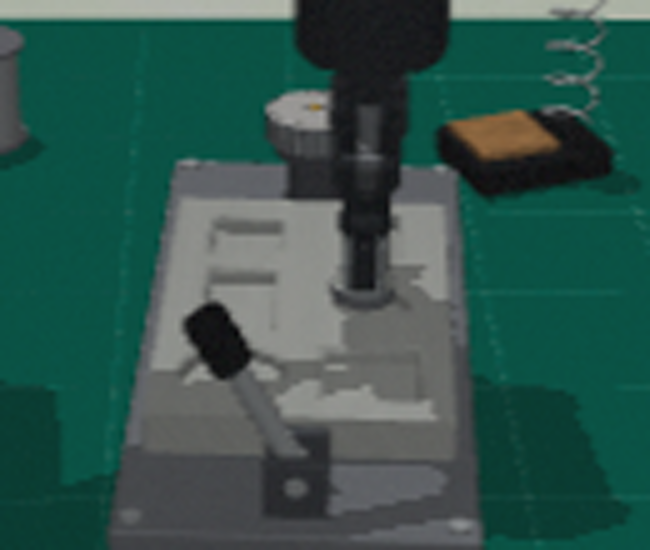

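```bash
python3 - <<'E'
from m import *
print(proj("side",[.5973,.1327,.0404]),proj("side",[.6018,.1336,.0404]))
c=np.array([.6018,.1336,.034])
# cavity edge pixels from clean side0: compare cavity outlines
im=cv2.imread("pics/side0.png"); 
x0,y0=300,185; f=9
a=cv2.resize(im[y0:y0+66,x0:x0+66],None,fx=f,fy=f,interpolation=cv2.INTER_CUBIC)
a=cv2.convertScaleAbs(a,alpha=1.6,beta=-90)
th=np.radians(-3.42);R=np.array([[np.cos(th),-np.sin(th)],[np.sin(th),np.cos(th)]]);o=np.array([.5679,.1356])
for (x,y) in [(-34,-72),(-34,0),(-34,72),(34,-72),(34,0),(34,72)]:
    w=o+R@np.array([x,y])/1e3; u=proj("side",[*w,.034]); cv2.circle(a,tuple(int(v) for v in (u+.5-[x0,y0])*f),3,(0,0,255),-1)
for x,y in [(-74,-114),(74,-114),(74,114),(-74,114)]:
    w=o+R@np.array([x,y])/1e3; u=proj("side",[*w,.034]); cv2.circle(a,tuple(int(v) for v in (u+.5-[x0,y0])*f),3,(255,0,0),-1)
u=proj("side",[.6018,.1336,.034]);th=np.linspace(0,6.28,60)
for t in th:
    u=proj("side",[.6018+.0205*np.cos(t),.1336+.0205*np.sin(t),.034]); cv2.circle(a,tuple(int(v) for v in (u+.5-[x0,y0])*f),1,(0,255,0),-1)
cv2.imwrite("pics/ov.png",a)
E
```

```text
[341.94905792 217.66966919] [343.67276051 217.49788356]
```

View pics/ov.png

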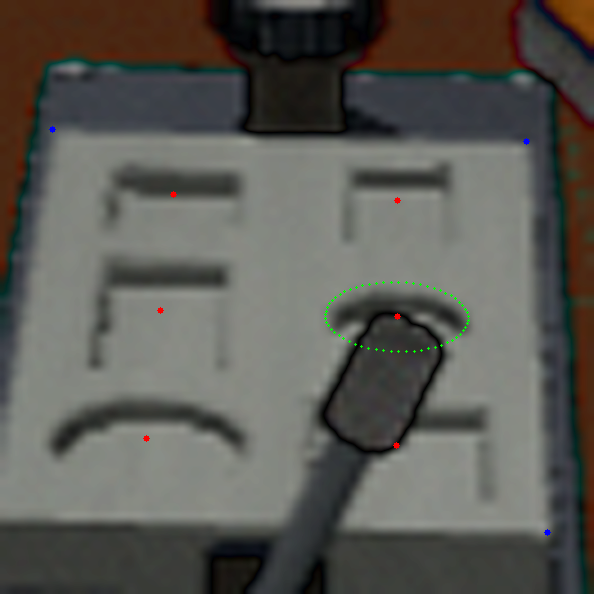

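>>> drive_tool(rows=[[[0,0,0],[0.25,0,0],1],[[0,0,0],[0,0,0],1],[[0,0,0],[0,0,-0.4],1],[[0,0,0],[0,0,-0.3],1],[[0,0,0],[0,0,-0.3],1],[[0,0,0],[0,0,0],1]])

```text
clock: 9.62
position: [0.6013, 0.1319, 0.0479]
ee_rot: [0.001, 0.03, 1.0, -0.001]
contact_force: [1.8, -3.6, 0.6]
width: 0.0231
gripper_force: 40.6
```

>>> drive_tool(rows=[[[0,0,0],[0,0,-0.3],1],[[0,0,0],[0,0,0],1]])

```text
clock: 9.88
position: [0.6014, 0.1321, 0.0459]
ee_rot: [0.001, 0.03, 1.0, -0.0]
contact_force: [-1.4, -3.6, 11.5]
width: 0.0229
gripper_force: 41.7
```

>>> drive_tool(rows=[[[0,0,0],[0,0,0.2],4.5],[[0,0,0],[0,0,0],4.5],[[0,0,0],[0,0,3],4.5],[[0,0,0],[0,0,5.5],4.5],[[0,0,-0.176],[-0.2,-5.5,1.5],6],[[0,0,-0.176],[-0.5,-5.8,0],6],[[0,0,-0.176],[-0.5,-5.8,0],6],[[0,0,-0.176],[-0.5,-5.8,0],6]])

```text
clock: 10.88
position: [0.5829, -0.0974, 0.1457]
ee_rot: [-0.0, 0.376, 0.927, 0.0]
contact_force: [2.0, -0.0, -0.4]
width: 0.06
gripper_force: 0.0
```

```bash
python3 - <<'E'
from m import *
im=grab("top","t3"); modules(im)
B=big(im).astype(int)
for c in blobs((B.max(2)<80)&(np.arange(B.shape[1])[None]<4*320)&(np.arange(B.shape[0])[:,None]>4*195)&(np.arange(B.shape[0])[:,None]<4*275)&(np.arange(B.shape[1])[None]>4*190),300):
    u=cents(c); print(u,onz("top",*u,.044))
print(manip.get_state()["position"])
E
```

```text
px [399.8 280.9] can [ 44.38 -25.46] base [ 44.38 -25.37] [38.6 38.6] yaw 142.8 can sz [20.8 21.9] 53.3
px [454.9 280.7] can [ 44.17 -39.21] base [ 44.06 -39.13] [36.8 65.4] yaw 61.8 can sz [22.7 22.4] 151.2
px [450.2 225.2] can [ 58.07 -38.6 ] base [ 58.02 -38.52] [51.5 51.5] yaw 177.6 can sz [23.  18.4] 115.4
px [372.1 290.8] can [ 42.05 -18.51] base [ 54.22 -19.95] [262.9 534. ] yaw 177.9 can sz [20.  16.6] 119.2
px [359.6 287.4] can [ 42.95 -15.41] base [ 54.22 -19.95] [262.9 534. ] yaw 177.9 can sz [18.9 10.6] 170.4
px [396.2 228.4] can [ 57.5  -24.98] base [ 54.22 -19.95] [262.9 534. ] yaw 177.9 can sz [22.1 18.7] 125.6
px [346.  233.2] can [ 56.52 -12.38] base [ 54.22 -19.95] [262.9 534. ] yaw 177.9 can sz [ 26.2 115.3] 61.2
px [394.1 207.8] can [ 62.7  -24.63] base [ 54.22 -19.95] [262.9 534. ] yaw 177.9 can sz [74.8  9.6] 162.4
[241.5757616 219.4223344] [0.60155198 0.13367243 0.044     ]
[ 0.58245723 -0.10535305  0.14564854]
```

>>> drive_tool(rows=[[[0,0,-0.176],[-0.4,-5,0],6],[[0,0,0],[-0.4,-5,0],6],[[0,0,0],[0,-4.5,0],6],[[0,0,0],[0,0,-5],6],[[0,0,0],[0,0,-4],6],[[0,0,0],[0,0,0],6],[[0,0,0],[0,0,0],6]])

```text
clock: 11.8
position: [0.5763, -0.2413, 0.0572]
ee_rot: [0.001, 0.453, 0.892, 0.0]
contact_force: [0.3, -0.4, 1.8]
width: 0.0599
gripper_force: 0.0
```

>>> drive_tool(rows=[[[0,0,0],[-0.15,-1.1,0],6],[[0,0,0],[0,0,-2],6],[[0,0,0],[0,0,-1.5],6],[[0,0,0],[0,0,0],6],[[0,0,0],[0,0,0],1],[[0,0,0],[0,0,0],1],[[0,0,0],[0,0,0],1],[[0,0,0],[0,0,0],1]])

```text
clock: 12.8
position: [0.5746, -0.2526, 0.0222]
ee_rot: [0.001, 0.453, 0.891, -0.0]
contact_force: [-0.2, -0.3, 4.4]
width: 0.023
gripper_force: 40.2
```

>>> drive_tool(rows=[[[0,0,0],[0,0,5],1],[[0,0,0],[0,3,5],1],[[0,0,0.176],[0,5,2.5],1],[[0,0,0.176],[0.5,5.5,0],1],[[0,0,0.176],[0.5,5.5,0],1],[[0,0,0.176],[0.5,5.5,0],1],[[0,0,0.176],[0.5,5,0],1],[[0,0,0],[0.3,1.8,0],1]])

```text
clock: 13.8
position: [0.5963, 0.0635, 0.146]
ee_rot: [-0.0, 0.029, 1.0, 0.0]
contact_force: [0.3, -0.6, -0.9]
width: 0.0229
gripper_force: 39.6
```

>>> drive_tool(rows=[[[0,0,0],[0,0,-4],1],[[0,0,0],[0,0,-3],1],[[0,0,0],[0,0,0],1],[[0,0,0],[0,0,0],1]])

```text
clock: 14.3
position: [0.5977, 0.0601, 0.0772]
ee_rot: [0.001, 0.031, 1.0, -0.0]
contact_force: [-0.6, -0.6, -0.4]
width: 0.0231
gripper_force: 39.6
```

>>> drive_tool(rows=[[[0,0,0],[0,0,-1.4],1],[[0,0,0],[0,0,-0.4],1],[[0,0,0],[0,0,-0.4],1],[[0,0,0],[0,0,-0.4],1],[[0,0,0],[0,0,-0.4],1],[[0,0,0],[0,0,0],1]])

```text
clock: 15.05
position: [0.5971, 0.0602, 0.0482]
ee_rot: [0.001, 0.03, 1.0, -0.0]
contact_force: [-2.7, -2.4, 11.3]
width: 0.0231
gripper_force: 41.4
```

>>> drive_tool(rows=[[[0,0,0],[0,0,0.2],4.5],[[0,0,0],[0,0,0],4.5],[[0,0,0],[0,0,4],4.5],[[0,0,0],[0,0,5.5],4.5],[[0,0,-0.175],[0,-5.8,0],6],[[0,0,-0.175],[-0.4,-5.8,0],6],[[0,0,-0.175],[-0.4,-5.8,0],6],[[0,0,-0.175],[-0.4,-5.8,0],6]])

```text
clock: 16.05
position: [0.5847, -0.1727, 0.1429]
ee_rot: [-0.0, 0.374, 0.927, 0.0]
contact_force: [-0.1, -0.1, -1.2]
width: 0.0598
gripper_force: 0.0
```

```bash
cat > look.py <<'E'
import sys
from m import *
im=grab("top",sys.argv[1]); modules(im)
B=big(im).astype(int); a=np.arange(B.shape[1])[None]; b=np.arange(B.shape[0])[:,None]
for c in blobs((B.max(2)<80)&(a<4*295)&(b>4*195)&(b<4*275)&(a>4*195),300):
    u=cents(c); print("seated",(onz("top",*u,.044)*100).round(2))
print(manip.get_state()["position"])
E
python3 look.py t4
```

```text
px [454.9 280.7] can [ 44.17 -39.21] base [ 44.06 -39.13] [36.8 65.9] yaw 61.8 can sz [22.4 22.1] 151.2
px [450.2 225.2] can [ 58.07 -38.6 ] base [ 58.02 -38.52] [51.5 51.5] yaw 177.6 can sz [22.8 18.2] 116.8
px [399.4 281.8] can [ 44.16 -25.38] base [ 53.46 -22.02] [583.3 239.9] yaw 162.3 can sz [24.1 32.3] 25.0
px [382.5 232. ] can [ 56.65 -21.53] base [ 53.46 -22.02] [583.3 239.9] yaw 162.3 can sz [25.7 96.2] 58.3
px [371.  214.2] can [ 61.18 -18.78] base [ 53.46 -22.02] [583.3 239.9] yaw 162.3 can sz [12.1 33.1] 0.6
px [359.6 190.3] can [ 67.29 -16.06] base [ 53.46 -22.02] [583.3 239.9] yaw 162.3 can sz [113.9  28.7] 158.7
seated [59.78  6.12  4.4 ]
seated [60.15 13.37  4.4 ]
[ 0.58455382 -0.18104081  0.14288886]
```

>>> drive_tool(rows=[[[0,0,-0.175],[-0.2,-5.5,0],6],[[0,0,-0.175],[-0.2,-5.5,0],6],[[0,0,0],[0,-5.5,0],6],[[0,0,0],[0,-5,-2],6],[[0,0,0],[0,0,-4],6],[[0,0,0],[0,0,-3],6],[[0,0,0],[0,0,0],6],[[0,0,0],[0,0,0],6]])

```text
clock: 17.1
position: [0.5817, -0.3864, 0.0542]
ee_rot: [0.001, 0.527, 0.85, 0.0]
contact_force: [-0.3, -0.4, 0.9]
width: 0.06
gripper_force: 0.0
```

>>> drive_tool(rows=[[[0,0,0],[-0.1,-0.1,-2],6],[[0,0,0],[0,0,-1.2],6],[[0,0,0],[0,0,0],6],[[0,0,0],[0,0,0],1],[[0,0,0],[0,0,0],1],[[0,0,0],[0,0,0],1],[[0,0,0],[0,0,0],1]])

```text
clock: 17.98
position: [0.5806, -0.3878, 0.0224]
ee_rot: [0.001, 0.527, 0.85, -0.0]
contact_force: [0.3, 1.0, 5.6]
width: 0.0232
gripper_force: 39.7
```

>>> drive_tool(rows=[[[0,0,0],[0,0,5],1],[[0,0,0],[0,3,5],1],[[0,0,0.175],[0,5.2,3],1],[[0,0,0.175],[0,6,0.5],1],[[0,0,0.175],[0,6,0],1],[[0,0,0.175],[0,6,0],1],[[0,0,0.175],[0,6,0],1],[[0,0,0.175],[0,5.5,0],1]])

```text
clock: 18.98
position: [0.5792, -0.0082, 0.156]
ee_rot: [-0.0, 0.027, 1.0, 0.0]
contact_force: [0.7, 0.5, -1.4]
width: 0.0228
gripper_force: 39.1
```

>>> drive_tool(rows=[[[0,0,0],[-2,5.2,0],1],[[0,0,0],[-3.1,2.3,0],1],[[0,0,0],[0,0,-3.5],1],[[0,0,0],[0,0,-3.5],1],[[0,0,0],[0,0,0],1],[[0,0,0],[0,0,0],1]])

```text
clock: 19.73
position: [0.5296, 0.0646, 0.087]
ee_rot: [0.001, 0.03, 1.0, 0.0]
contact_force: [0.6, 1.2, -0.7]
width: 0.023
gripper_force: 39.1
```

>>> drive_tool(rows=[[[0,0,0],[0,0,-2.4],1],[[0,0,0],[0,0,-0.4],1],[[0,0,0],[0,0,-0.4],1],[[0,0,0],[0,0,-0.4],1],[[0,0,0],[0,0,-0.4],1],[[0,0,0],[0,0,0],1]])

```text
clock: 20.48
position: [0.5296, 0.0644, 0.0484]
ee_rot: [0.001, 0.03, 1.0, -0.0]
contact_force: [-2.5, -2.7, 12.8]
width: 0.0228
gripper_force: 40.5
```

>>> drive_tool(rows=[[[0,0,0],[0,0,0.2],4.5],[[0,0,0],[0,0,0],4.5],[[0,0,0],[0,0,5],4.5],[[0,0,0],[0,0,5.8],4.5],[[0,0,-0.145],[0,-6,0],6],[[0,0,-0.145],[-1,-6,0],6],[[0,0,-0.145],[-1,-6,0],6],[[0,0,0],[-1.2,-6,0],6]])

```text
clock: 21.48
position: [0.4966, -0.1769, 0.1562]
ee_rot: [0.0, 0.246, 0.969, 0.0]
contact_force: [1.1, -0.2, -0.4]
width: 0.0602
gripper_force: 0.0
```

```bash
python3 look.py t5
```

```text
px [402.2 347.1] can [ 28.13 -25.55] base [ 41.86 -25.96] [374.3 310.2] yaw 164.3 can sz [14.2 12.1] 88.9
px [329.5 340.1] can [30.19 -7.68] base [ 41.86 -25.96] [374.3 310.2] yaw 164.3 can sz [44.6  6.5] 153.9
px [347.8 322.3] can [ 34.45 -12.28] base [ 41.86 -25.96] [374.3 310.2] yaw 164.3 can sz [19.7 30.8] 60.7
px [338.3 316.5] can [35.89 -9.96] base [ 41.86 -25.96] [374.3 310.2] yaw 164.3 can sz [20.8  9.6] 144.8
px [422.5 288.7] can [ 42.34 -31.05] base [ 41.86 -25.96] [374.3 310.2] yaw 164.3 can sz [16.8 11.6] 174.1
px [399.9 281.6] can [ 44.19 -25.49] base [ 41.86 -25.96] [374.3 310.2] yaw 164.3 can sz [18.1 26.1] 56.4
px [454.9 280.7] can [ 44.16 -39.21] base [ 41.86 -25.96] [374.3 310.2] yaw 164.3 can sz [22.1 21.8] 151.2
px [375.5 272.9] can [ 46.47 -19.48] base [ 41.86 -25.96] [374.3 310.2] yaw 164.3 can sz [10.6 24.1] 43.8
px [352.2 248.4] can [ 52.69 -13.82] base [ 41.86 -25.96] [374.3 310.2] yaw 164.3 can sz [12.4 16. ] 54.1
px [368.9 238.7] can [ 55.03 -18.07] base [ 41.86 -25.96] [374.3 310.2] yaw 164.3 can sz [129.5  28. ] 153.8
seated [53.07  6.69  4.4 ]
seated [59.79  6.13  4.4 ]
seated [60.14 13.37  4.4 ]
[ 0.4954185  -0.18490024  0.15617301]
```

>>> drive_tool(rows=[[[0,0,0],[-1.4,-5.5,0],6],[[0,0,0],[-1.4,-5.5,0],6],[[0,0,0],[-1.4,-5.4,0],6],[[0,0,0],[-1.4,-5.4,0],6],[[0,0,0],[0,0,-5],6],[[0,0,0],[0,0,-4.5],6],[[0,0,0],[0,0,0],6],[[0,0,0],[0,0,0],6]])

```text
clock: 22.52
position: [0.4418, -0.3938, 0.0624]
ee_rot: [0.001, 0.245, 0.969, -0.0]
contact_force: [0.1, -0.1, 0.4]
width: 0.06
gripper_force: 0.0
```

>>> drive_tool(rows=[[[0,0,0],[0,0,-2.5],6],[[0,0,0],[0,0,-1.5],6],[[0,0,0],[0,0,0],6],[[0,0,0],[0,0,0],1],[[0,0,0],[0,0,0],1],[[0,0,0],[0,0,0],1],[[0,0,0],[0,0,0],1]])

```text
clock: 23.4
position: [0.4415, -0.3939, 0.0224]
ee_rot: [0.001, 0.245, 0.969, -0.001]
contact_force: [-0.5, 0.0, 6.6]
width: 0.0231
gripper_force: 40.2
```

>>> drive_tool(rows=[[[0,0,0],[0,0,5],1],[[0,0,0],[1,3,5],1],[[0,0,0.145],[1,5,3],1],[[0,0,0.145],[1,6,1],1],[[0,0,0.146],[1,6,0],1],[[0,0,0],[1,6,0],1],[[0,0,0],[1,6,0],1],[[0,0,0],[1,6,0],1]])

```text
clock: 24.4
position: [0.5107, -0.0114, 0.1612]
ee_rot: [0.0, 0.03, 1.0, 0.0]
contact_force: [0.7, 0.3, -1.2]
width: 0.023
gripper_force: 39.6
```

>>> drive_tool(rows=[[[0,0,0],[1,6,0],1],[[0,0,0],[1,6,0],1],[[0,0,0],[0.2,3,0],1],[[0,0,0],[0,0,-3.5],1],[[0,0,0],[0,0,-4],1],[[0,0,0],[0,0,0],1],[[0,0,0],[0,0,0],1]])

```text
clock: 25.28
position: [0.5336, 0.1367, 0.0872]
ee_rot: [0.001, 0.03, 1.0, 0.0]
contact_force: [-0.1, -0.3, -0.2]
width: 0.0232
gripper_force: 39.6
```

>>> drive_tool(rows=[[[0,0,0],[0,-0.05,-2.4],1],[[0,0,0],[0,0,-0.4],1],[[0,0,0],[0,0,-0.4],1],[[0,0,0],[0,0,-0.4],1],[[0,0,0],[0,0,-0.4],1],[[0,0,0],[0,0,0],1]])

```text
clock: 26.02
position: [0.5336, 0.1362, 0.0484]
ee_rot: [0.001, 0.03, 1.0, 0.0]
contact_force: [-2.4, -2.1, 11.4]
width: 0.0231
gripper_force: 41.1
```

>>> drive_tool(rows=[[[0,0,0],[0,0,0.2],4.5],[[0,0,0],[0,0,0],4.5],[[0,0,0],[0,0,5],4.5],[[0,0,0],[0,0,5.8],4.5],[[0,0,-0.146],[-1.2,-6,0],4.5],[[0,0,-0.146],[-1.3,-6,0],6],[[0,0,-0.146],[-1.3,-6,0],6],[[0,0,-0.146],[-1.3,-6,0],6]])

```text
clock: 27.02
position: [0.4814, -0.1054, 0.1563]
ee_rot: [0.0, 0.318, 0.948, 0.0]
contact_force: [1.0, -0.6, -0.0]
width: 0.0601
gripper_force: 0.0
```

```bash
python3 look.py t6
```

```text
px [402.1 280.6] can [ 44.44 -26.06] base [ 42.66 -14.6 ] [272.7 233.8] yaw 160.0 can sz [46.5 10.8] 159.7
px [326.9 237.2] can [55.59 -7.57] base [ 42.66 -14.6 ] [272.7 233.8] yaw 160.0 can sz [29.5  8.1] 147.7
seated [53.07  6.68  4.4 ]
seated [53.42 13.88  4.4 ]
seated [59.79  6.13  4.4 ]
seated [60.15 13.37  4.4 ]
[ 0.47998604 -0.11293657  0.15623858]
```

```bash
python3 - <<'E'
from m import *
im=grab("side","s6"); B=big(im).astype(int)
for c in blobs((B.max(2)<60)&(np.arange(B.shape[0])[:,None]>4*275),400):
    u=cents(c); print("side",u.round(1),(onz("side",*u,.018)*100).round(2),cv2.contourArea(c))
E
```

```text
side [269.4 330.1] [ 44.36 -25.38   1.8 ] 4110.5
side [592.4 297.5] [109.65 -16.65   1.8 ] 1266.0
side [619.3 317.8] [111.53 -22.82   1.8 ] 9973.0
```

>>> drive_tool(rows=[[[0,0,0],[-1.3,-5,0],6],[[0,0,0],[-1.3,-5,0],6],[[0,0,0],[-1.3,-5.2,0],6],[[0,0,0],[0,0,-5],6],[[0,0,0],[0,0,-4.5],6],[[0,0,0],[0,0,0],6],[[0,0,0],[0,0,0],6]])

```text
clock: 28.0
position: [0.444, -0.2559, 0.0624]
ee_rot: [0.001, 0.316, 0.949, -0.0]
contact_force: [-0.3, -0.4, 0.8]
width: 0.0599
gripper_force: 0.0
```

>>> drive_tool(rows=[[[0,0,0],[0,0,-2.5],6],[[0,0,0],[0,0,-1.5],6],[[0,0,0],[0,0,0],6],[[0,0,0],[0,0,0],1],[[0,0,0],[0,0,0],1],[[0,0,0],[0,0,0],1],[[0,0,0],[0,0,0],1]])

```text
clock: 28.88
position: [0.4436, -0.2563, 0.0223]
ee_rot: [0.001, 0.316, 0.949, -0.0]
contact_force: [0.7, 0.5, 5.9]
width: 0.0229
gripper_force: 40.4
```

>>> drive_tool(rows=[[[0,0,0],[0,0,5],1],[[0,0,0],[0.5,3,5],1],[[0,0,0.146],[1,5,3],1],[[0,0,0.146],[1,6,1],1],[[0,0,0.146],[1,6,0],1],[[0,0,0.146],[1,6,0],1],[[0,0,0],[1,6,0],1],[[0,0,0],[1,6,0],1]])

```text
clock: 29.88
position: [0.5078, 0.1262, 0.1614]
ee_rot: [0.0, 0.03, 1.0, -0.0]
contact_force: [1.7, 0.3, -1.2]
width: 0.023
gripper_force: 39.6
```

>>> drive_tool(rows=[[[0,0,0],[1.5,5,0],1],[[0,0,0],[1.5,3.4,0],1],[[0,0,0],[0,0,-3.5],1],[[0,0,0],[0,0,-4],1],[[0,0,0],[0,0,0],1],[[0,0,0],[0,0,0],1]])

```text
clock: 30.62
position: [0.5387, 0.2083, 0.0874]
ee_rot: [0.001, 0.03, 1.0, 0.0]
contact_force: [0.2, 0.5, -1.1]
width: 0.0229
gripper_force: 39.6
```

>>> drive_tool(rows=[[[0,0,0],[0,0,-2.4],1],[[0,0,0],[0,0,-0.4],1],[[0,0,0],[0,0,-0.4],1],[[0,0,0],[0,0,-0.4],1],[[0,0,0],[0,0,-0.4],1],[[0,0,0],[0,0,0],1]])

```text
clock: 31.38
position: [0.5385, 0.2081, 0.0483]
ee_rot: [0.001, 0.03, 1.0, 0.0]
contact_force: [-1.9, -3.1, 10.9]
width: 0.0234
gripper_force: 41.3
```

>>> drive_tool(rows=[[[0,0,0],[0,0,0.2],4.5],[[0,0,0],[0,0,0],4.5],[[0,0,0],[0,0,5],4.5],[[0,0,0],[0,0,5.8],4.5],[[0,0,0],[-1.8,-5.5,0],0],[[0,0,0],[-1.8,-5.5,0],0],[[0,0,0],[-1.8,-5.5,0],0],[[0,0,0],[-0.3,-5.4,0],0]])

```text
clock: 32.38
position: [0.4793, -0.0118, 0.1561]
ee_rot: [-0.0, 0.03, 1.0, 0.0]
contact_force: [1.7, -0.6, -0.7]
width: 0.0003
gripper_force: 0.0
```

```bash
python3 look.py t7; python3 - <<'E'
from h import *
im=grab("side","s7"); cv2.imwrite("pics/s7c.png",cv2.resize(im[170:280,270:400,::-1],None,fx=5,fy=5,interpolation=cv2.INTER_CUBIC))
E
```

```text
px [339.6 271.6] can [ 46.95 -10.56] base [41.17 -8.99] [268.2  45.4] yaw 178.8 can sz [90.3 11.4] 171.2
seated [53.42 13.86  4.4 ]
seated [53.81 21.1   4.4 ]
seated [59.97  5.82  4.4 ]
seated [60.15 13.37  4.4 ]
[ 0.47994372 -0.01829626  0.1562597 ]
```

View pics/s7c.png

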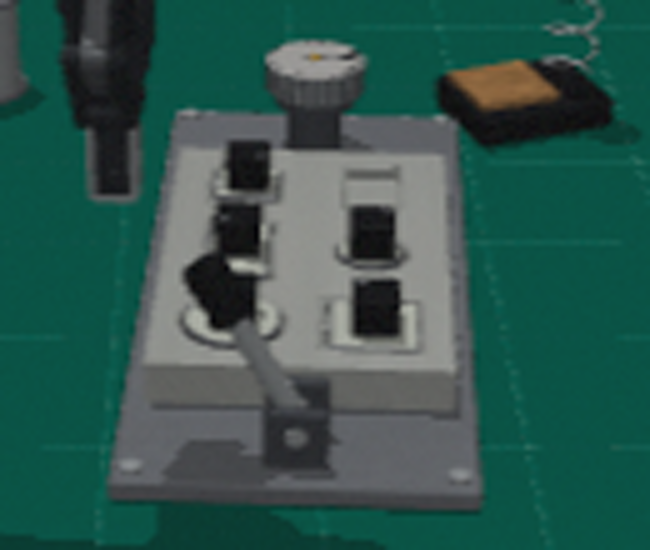

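>>> drive_tool(rows=[[[0,0,0],[0,-6,0],0],[[0,0,0],[0,-6,0],0],[[0,0,0],[0,0,0],0],[[0,0,0],[0,0,0],0]])

```text
clock: 32.98
position: [0.4807, -0.1299, 0.1559]
ee_rot: [-0.0, 0.03, 1.0, 0.001]
contact_force: [0.0, 0.8, -1.2]
width: 0.0002
gripper_force: 0.0
```

```bash
python3 look.py t8|grep seated;  python3 - <<'E'
from h import *
im=cv2.imread("pics/t8.png"); cv2.imwrite("pics/t8c.png",cv2.resize(im[190:280,150:325],None,fx=4.5,fy=4.5,interpolation=cv2.INTER_CUBIC))
E
```

```text
seated [53.07  6.69  4.4 ]
seated [53.43 13.87  4.4 ]
seated [53.82 21.1   4.4 ]
seated [59.97  5.82  4.4 ]
seated [60.15 13.36  4.4 ]
```

View pics/t8c.png

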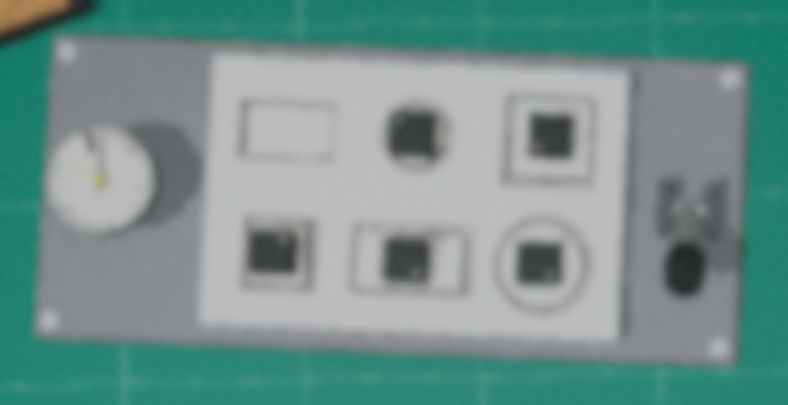

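The square has shifted about 3.5 mm since I placed it, so it was probably knocked. I'll grip it again and reseat it.

>>> drive_tool(rows=[[[0,0,0],[3,4.5,0],4.5],[[0,0,0],[3,4.7,0],4.5],[[0,0,0],[3,4.7,0],4.5],[[0,0,0],[2.9,4.7,0],4.5],[[0,0,0],[0,0,-5],4.5],[[0,0,0],[0,0,-3],4.5],[[0,0,0],[0,0,0],4.5],[[0,0,0],[0,0,0],4.5]])

```text
clock: 34.02
position: [0.6005, 0.0563, 0.0775]
ee_rot: [0.001, 0.029, 1.0, 0.0]
contact_force: [0.4, -0.5, -0.1]
width: 0.0449
gripper_force: 0.0
```

>>> drive_tool(rows=[[[0,0,0],[0,0,-2],4.5],[[0,0,0],[0,0,-0.5],4.5],[[0,0,0],[0,0,0],4.5],[[0,0,0],[0,0,0],1],[[0,0,0],[0,0,0],1],[[0,0,0],[0,0,0],1]])

```text
clock: 34.78
position: [0.6007, 0.0569, 0.0529]
ee_rot: [0.001, 0.03, 1.0, 0.002]
contact_force: [-1.1, 5.9, 4.5]
width: 0.0229
gripper_force: 41.6
```

>>> drive_tool(rows=[[[0,0,0],[0,0,1.5],1],[[0,0,0],[-0.2,0.4,0],1],[[0,0,0],[0,0,0],1],[[0,0,0],[0,0,0],1],[[0,0,0],[0,0,0],1]])

```text
clock: 35.4
position: [0.5977, 0.059, 0.066]
ee_rot: [-0.0, 0.03, 1.0, -0.0]
contact_force: [1.5, 0.1, -1.3]
width: 0.023
gripper_force: 41.1
```

>>> drive_tool(rows=[[[0,0,0],[0.05,0.1,-0.5],1],[[0,0,0],[0,0,-0.4],1],[[0,0,0],[0,0,-0.4],1],[[0,0,0],[0,0,-0.3],1],[[0,0,0],[0,0,0],1]])

```text
clock: 36.02
position: [0.5982, 0.0601, 0.0527]
ee_rot: [0.0, 0.03, 1.0, -0.0]
contact_force: [-4.3, -0.8, 16.2]
width: 0.0231
gripper_force: 43.0
```

>>> drive_tool(rows=[[[0,0,0],[-0.1,0,-0.2],1],[[0,0,0],[0,0,0],1],[[0,0,0],[0,0,0],1]])

```text
clock: 36.4
position: [0.5982, 0.0602, 0.0527]
ee_rot: [0.002, 0.03, 1.0, -0.0]
contact_force: [-6.1, -0.9, 25.6]
width: 0.0227
gripper_force: 44.1
```

>>> drive_tool(rows=[[[0,0,0],[0,0,0.3],4.5],[[0,0,0],[0,0,0],4.5],[[0,0,0],[0,0,5],4.5],[[0,0,0],[0,0,5],4.5],[[0,0,0],[0,-6,0],4.5],[[0,0,0],[0,-6,0],4.5],[[0,0,0],[-3,-5,0],4.5],[[0,0,0],[0,0,0],4.5]])

```text
clock: 37.4
position: [0.5653, -0.1129, 0.1503]
ee_rot: [-0.002, 0.032, 0.999, -0.0]
contact_force: [0.3, -0.0, 1.0]
width: 0.0448
gripper_force: 0.0
```

```bash
python3 look.py t9|grep -v px;  python3 - <<'E'
from m import *
im=grab("side","s9"); B=big(im).astype(int); a=np.arange(B.shape[1])[None]; b=np.arange(B.shape[0])[:,None]
for nm in ("s7","s9"):
    B=big(cv2.imread("pics/%s.png"%nm)).astype(int)
    for c in blobs((B.max(2)<60)&(a>4*300)&(a<4*360)&(b>4*195)&(b<4*250),300):
        x,y,w,h=cv2.boundingRect(c); print(nm,cents(c).round(2),x/4,y/4,w/4,h/4)
for p in((.5979,.0613),(.6015,.1337)): print(proj("side",[*p,.044]))
cv2.imwrite("pics/s9c.png",cv2.resize(im[195:255,300:375,::-1],None,fx=8,fy=8,interpolation=cv2.INTER_CUBIC))
E
```

```text
seated [53.07  6.69  4.4 ]
seated [53.42 13.87  4.4 ]
seated [53.82 21.1   4.4 ]
seated [59.72  6.14  4.4 ]
seated [60.15 13.37  4.4 ]
[ 0.56648042 -0.11108668  0.15051188]
s7 [344.9  231.26] 340.75 226.0 9.25 11.25
s7 [344.08 216.42] 340.25 211.5 9.25 11.0
s7 [315.14 223.03] 307.0 210.5 15.0 25.5
s7 [319.24 202.68] 315.25 198.25 8.75 10.0
s7 [332.39 197.03] 327.25 195.25 11.25 4.5
s9 [344.21 230.6 ] 340.5 225.25 8.25 11.5
s9 [315.14 223.07] 307.0 210.5 15.0 25.5
s9 [319.24 202.68] 315.25 198.25 8.75 10.0
s9 [336.09 213.81] 326.0 195.25 23.0 43.5
[343.79609568 230.57579852]
[343.59789312 216.25457108]
```

View pics/s9c.png

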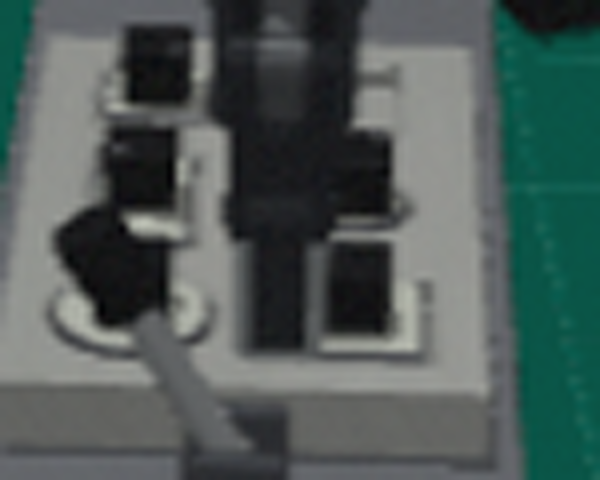

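>>> drive_tool(rows=[[[0,0,0],[-4.4,0,0],0],[[0,0,0],[-4.4,0,0],0],[[0,0,0],[0,5,0],0],[[0,0,0],[0,5,0],0],[[0,0,0],[0,0,-4],0],[[0,0,0],[0,0,-2.4],0],[[0,0,0],[0,0,0],0],[[0,0,0],[0,0,0],0]])

```text
clock: 38.5
position: [0.4804, -0.0092, 0.0879]
ee_rot: [0.001, 0.029, 1.0, 0.0]
contact_force: [0.9, -0.3, -1.5]
width: -0.0002
gripper_force: 0.0
```

>>> drive_tool(rows=[[[0,0,0],[1.5,-0.1,0],0],[[0,0,0],[1.5,-0.1,0],0],[[0,0,0],[1.5,-0.1,0],0],[[0,0,0],[1.5,-0.1,0],0],[[0,0,0],[1.5,-0.1,0],0],[[0,0,0],[0,0,0],0]])

```text
clock: 39.25
position: [0.5567, -0.0151, 0.0871]
ee_rot: [0.001, 0.03, 1.0, 0.0]
contact_force: [-0.3, -0.6, -0.3]
width: 0.0002
gripper_force: 0.0
```

>>> drive_tool(rows=[[[0,0,0],[0.6,0,0],0],[[0,0,0],[0.5,0,0],0],[[0,0,0],[0.3,0,0],0],[[0,0,0],[0,0,0],0]])

```text
clock: 39.75
position: [0.5681, -0.0145, 0.087]
ee_rot: [-0.0, 0.03, 1.0, 0.0]
contact_force: [-2.1, 0.6, -1.8]
width: 0.0001
gripper_force: 1.1
```

```bash
python3 - <<'E'
from m import *
im=grab("side","s10"); t=grab("top","t10")
a=cv2.resize(im[185:275,280:390],None,fx=5,fy=5,interpolation=cv2.INTER_CUBIC)
b=cv2.resize(t[213:248,155:195],(514,450),interpolation=cv2.INTER_CUBIC)
c=np.hstack([a[:, 90:370],b])[:,:,::-1]; print(c.shape); cv2.imwrite("pics/c10.png",c)
E
```

```text
(450, 794, 3)
```

View pics/c10.png

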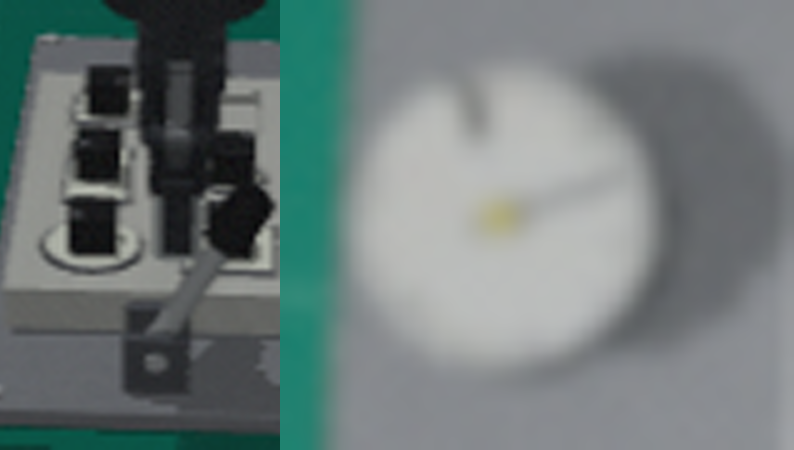

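>>> drive_tool(rows=[[[0,0,0],[0.3,0,0],0],[[0,0,0],[0.2,0,0],0],[[0,0,0],[0,0,0],0],[[0,0,0],[0,0,0],0]])

```text
clock: 40.35
position: [0.5692, -0.0145, 0.0869]
ee_rot: [-0.004, 0.03, 1.0, 0.0]
contact_force: [-9.6, -0.3, 3.2]
width: -0.0003
gripper_force: 4.9
```

>>> drive_tool(rows=[[[0,0,0],[-3.5,0,0],0],[[0,0,0],[0,2,5],0],[[0,0,0],[0.5,4,3],8.5],[[0,0,0],[0.5,5.7,0],8.5],[[0,0,0],[0.5,5.7,0],8.5],[[0,0,0],[0.8,5.7,0],8.5],[[0,0,0],[0.8,5.7,0],8.5],[[0,0,0],[0.6,2.3,0],8.5]])

```text
clock: 41.35
position: [0.5769, 0.3, 0.1682]
ee_rot: [0.002, 0.028, 1.0, 0.001]
contact_force: [0.1, -0.5, 0.5]
width: 0.085
gripper_force: 0.0
```

>>> drive_tool(rows=[[[0,0,0],[0,0,-3],8.5],[[0,0,0],[0,0,0],8.5],[[0,0,0],[0,0,0],8.5]])

```text
clock: 41.72
position: [0.5763, 0.2957, 0.1382]
ee_rot: [0.001, 0.03, 1.0, 0.0]
contact_force: [-1.0, 0.2, 1.0]
width: 0.0851
gripper_force: 0.0
```

Now I'll go down over the bezel and grip its rim.

>>> drive_tool(rows=[[[0,0,0],[0.1,0.1,-4],8.5],[[0,0,0],[0,0,-3.6],8.5],[[0,0,0],[0,0,0],8.5],[[0,0,0],[0,0,0],4.5],[[0,0,0],[0,0,0],4.5],[[0,0,0],[0,0,0],4.5],[[0,0,0],[0,0,0],4.5]])

```text
clock: 42.6
position: [0.578, 0.2954, 0.0645]
ee_rot: [0.002, 0.029, 1.0, -0.001]
contact_force: [-0.2, -6.0, 5.5]
width: 0.0542
gripper_force: 41.9
```

>>> drive_tool(rows=[[[0,0,-0.18],[0,-0.1,0],4.5],[[0,0,-0.18],[0,0,0],4.5],[[0,0,-0.18],[0,0,0],4.5],[[0,0,-0.18],[0,0,0],4.5],[[0,0,-0.18],[0,0,0],4.5],[[0,0,-0.18],[0,0,0],4.5],[[0,0,-0.18],[0,0,0],4.5],[[0,0,-0.18],[0,0,0],4.5]])

```text
clock: 43.6
position: [0.5782, 0.2957, 0.0645]
ee_rot: [0.002, 0.683, 0.73, 0.002]
contact_force: [0.6, -3.3, 5.3]
width: 0.0537
gripper_force: 41.9
```

>>> drive_tool(rows=[[[0,0,0],[0,0,0],8],[[0,0,0],[0,0,0],8],[[0,0,0],[0,0,4],8],[[0,0,0],[0,0,4.5],8],[[0,0,0],[-3,-5,1],8],[[0,0,0],[-3,-5,0],6],[[0,0,0],[-3,-5,0],6],[[0,0,0],[0,0,0],6]])

```text
clock: 44.6
position: [0.4834, 0.1438, 0.1565]
ee_rot: [-0.001, 0.682, 0.731, -0.001]
contact_force: [0.4, -0.1, 0.1]
width: 0.0599
gripper_force: 0.0
```

```bash
python3 - <<'E'
from m import *
t=grab("top","t11"); print(manip.get_state()["position"])
b=cv2.resize(t[210:250,153:197],None,fx=14,fy=14,interpolation=cv2.INTER_CUBIC)[:,:,::-1]
cv2.imwrite("pics/c11.png",b)
E
```

```text
[0.48572035 0.14541245 0.15687644]
```

View pics/c11.png

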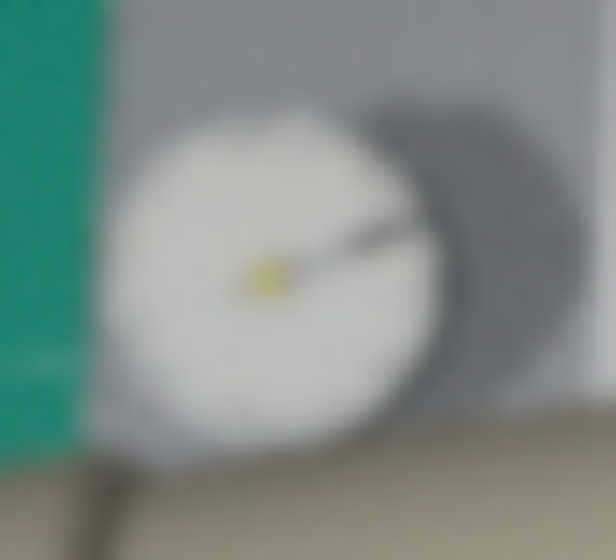

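```bash
python3 - <<'E'
from m import *
def ang(nm,r0,r1,lo,hi):
    B=cv2.imread("pics/%s.png"%nm)[:,:,::-1].astype(np.float32)
    R=B[210:250,153:197]; y=R.max(2)-R[:,:,2]; y=np.where((R[:,:,0]>R[:,:,2]+15),y,0); v,u=np.mgrid[210:250,153:197]
    m=(y>20)&(np.hypot(u-172,v-230)<5); c=np.array([(u*y)[m].sum(),(v*y)[m].sum()])/y[m].sum()
    P=onz("top",*c,.066)
    A=np.radians(np.arange(lo,hi,.5)); prof=0*A
    for r in np.arange(r0,r1,.5):
        q=np.array([proj("top",P+[r/1e3*np.cos(a),r/1e3*np.sin(a),0]) for a in A]).astype(np.float32)
        prof+=cv2.remap(B.mean(2),q[:,0].reshape(1,-1),q[:,1].reshape(1,-1),cv2.INTER_CUBIC)[0]
    d=np.clip(np.percentile(prof,60)-prof,0,None); k=d.argmax(); w=slice(max(k-30,0),k+31)
    return P.round(4),np.degrees(A[k]),np.degrees((A*d)[w].sum()/d[w].sum())
for nm,a,b in(("t10",6,12),("t10",10,16),("t10",14,21),("t11",4,10),("t11",6,12),("t11",13,17),("t11",16,22)): print(nm,a,b,ang(nm,a,b,-120,-20))
print(ang("t10",15,22,-20,60),ang("t0" if 0 else "top0",14,21,-20,60))
E
```

```text
t10 6 12 (array([0.578 , 0.2985, 0.066 ]), np.float64(-72.0), np.float64(-72.17857389505474))Traceback (most recent call last):
  File "<stdin>", line 13, in <module>
  File "<stdin>", line 9, in ang
  File "h.py", line 11, in proj
    c,K,V=cal(n); q=V[:3,:3]@np.array(p)+V[:3,3]; q=K@[q[0],-q[1],-q[2]]; return q[:2]/q[2]
          ~~~^^^
  File "h.py", line 4, in cal
    c=eyes.get_calibration(n); return c,np.array(c["camera_matrix"]),np.array(c["view"])
ValueError: time passes only in moves, steps and waits
```

```bash
sed -i 's/^def cal/import functools\n@functools.cache\ndef cal/' h.py; python3 - <<'E'
from m import *
def ang(nm,r0,r1,lo,hi):
    B=cv2.imread("pics/%s.png"%nm)[:,:,::-1].astype(np.float32)
    R=B[210:250,153:197]; y=np.where((R[:,:,0]>R[:,:,2]+15),R.max(2)-R[:,:,2],0); v,u=np.mgrid[210:250,153:197]
    m=(y>20)&(np.hypot(u-172,v-230)<5); c=np.array([(u*y)[m].sum(),(v*y)[m].sum()])/y[m].sum()
    P=onz("top",*c,.066)
    A=np.radians(np.arange(lo,hi,.5)); prof=0*A
    for r in np.arange(r0,r1,.5):
        q=np.array([proj("top",P+[r/1e3*np.cos(a),r/1e3*np.sin(a),0]) for a in A]).astype(np.float32)
        prof+=cv2.remap(B.mean(2),q[:,0].reshape(1,-1),q[:,1].reshape(1,-1),cv2.INTER_CUBIC)[0]
    d=np.clip(np.percentile(prof,60)-prof,0,None); k=d.argmax(); w=slice(max(k-30,0),k+31)
    return P.round(4),np.degrees(A[k]),np.degrees((A*d)[w].sum()/d[w].sum()).round(1)
for nm,a,b in(("t10",6,12),("t10",10,16),("t10",14,21),("t11",4,10),("t11",6,12),("t11",13,17),("t11",16,22)): print(nm,a,b,ang(nm,a,b,-120,-20))
print(ang("t10",15,22,-20,60),ang("top0",14,21,-20,60))
print(manip.get_state()["clock"])
E
```

```text
t10 6 12 (array([0.578 , 0.2985, 0.066 ]), np.float64(-72.0), np.float64(-72.2))
t10 10 16 (array([0.578 , 0.2985, 0.066 ]), np.float64(-71.5), np.float64(-71.8))
t10 14 21 (array([0.578 , 0.2985, 0.066 ]), np.float64(-72.0), np.float64(-72.2))
t11 4 10 (array([0.578 , 0.2985, 0.066 ]), np.float64(-72.5), np.float64(-72.5))
t11 6 12 (array([0.578 , 0.2985, 0.066 ]), np.float64(-71.5), np.float64(-71.7))
t11 13 17 (array([0.578 , 0.2985, 0.066 ]), np.float64(-70.0), np.float64(-69.9))
t11 16 22 (array([0.578 , 0.2985, 0.066 ]), np.float64(-69.5), np.float64(-69.5))
(array([0.578 , 0.2985, 0.066 ]), np.float64(14.0), np.float64(14.2)) (array([0.5779, 0.2985, 0.066 ]), np.float64(14.500000000000002), np.float64(14.4))
44.65
```

>>> drive_tool(rows=[[[0,0,0],[3,5,0],8],[[0,0,0],[3,5,0],8.5],[[0,0,0],[3,5,0],8.5],[[0,0,0],[0,0,-3],8.5],[[0,0,0],[0,0,0],8.5],[[0,0,0],[0,0,-3],8.5],[[0,0,0],[0,0,-3.2],8.5],[[0,0,0],[0,0,0],8.5]])

```text
clock: 45.65
position: [0.575, 0.2958, 0.0629]
ee_rot: [-0.001, 0.681, 0.732, -0.002]
contact_force: [-0.9, 0.5, 0.5]
width: 0.0847
gripper_force: 0.0
```

>>> drive_tool(rows=[[[0,0,0],[0,0,0],4.5],[[0,0,0],[0,0,0],4.5],[[0,0,0],[0,0,0],4.5],[[0,0,0],[0,0,0],4.5],[[0,0,-0.06],[0,0,0],4.5],[[0,0,0],[0,0,0],4.5],[[0,0,0],[0,0,0],4.5]])

```text
clock: 46.52
position: [0.5783, 0.2968, 0.0669]
ee_rot: [0.001, 0.703, 0.711, 0.002]
contact_force: [-0.4, -0.2, 5.9]
width: 0.0542
gripper_force: 42.1
```

>>> drive_tool(rows=[[[0,0,0],[0,0,0],8],[[0,0,0],[0,0,0],8],[[0,0,0],[0,0,4],8],[[0,0,0],[0,0,4.5],8],[[0,0,0],[-3,-5,1],8],[[0,0,0],[-3,-5,0],6],[[0,0,0],[-3,-5,2],6],[[0,0,0],[-4,0,2],6]])

```text
clock: 47.52
position: [0.4453, 0.1435, 0.1994]
ee_rot: [0.0, 0.705, 0.71, -0.001]
contact_force: [0.4, 0.1, 1.3]
width: 0.0602
gripper_force: 0.0
```

>>> drive_tool(rows=[[[0,0,0],[-5,-2,2],6],[[0,0,0],[-5,-2,0],6],[[0,0,0],[0,0,0],6],[[0,0,0],[0,0,0],6],[[0,0,0],[0,0,0],6]])

```text
clock: 48.15
position: [0.3476, 0.1065, 0.2193]
ee_rot: [0.0, 0.703, 0.711, 0.0]
contact_force: [1.3, 0.3, -0.3]
width: 0.0599
gripper_force: 0.0
```

```bash
python3 look.py t12 | grep -v px; python3 - <<'E'
from m import *
P=np.array([.578,.2985,.066]);A=np.radians(np.arange(-120,61,.5))
B=cv2.imread("pics/t12.png").astype(np.float32).mean(2)
for r0,r1 in((5,11),(13,17),(16,22)):
    prof=0*A
    for r in np.arange(r0,r1,.5):
        q=np.array([proj("top",P+[r/1e3*np.cos(a),r/1e3*np.sin(a),0]) for a in A]).astype(np.float32)
        prof+=cv2.remap(B,q[:,0].reshape(1,-1),q[:,1].reshape(1,-1),cv2.INTER_CUBIC)[0]
    d=np.clip(np.percentile(prof,60)-prof,0,None);k=d.argmax();w=slice(k-30,k+31);print(np.degrees(A[k]),np.degrees((A*d)[w].sum()/d[w].sum()))
s=grab("side","s12"); t=cv2.imread("pics/t12.png")
a=cv2.resize(s[175:275,280:390,::-1],(495,450),interpolation=cv2.INTER_CUBIC); b=cv2.resize(t[195:270,155:205],(300,450),interpolation=cv2.INTER_CUBIC)
cv2.imwrite("pics/c12.png",np.hstack([a,b]))
E
```

```text
seated [53.08  6.69  4.4 ]
seated [53.43 13.86  4.4 ]
seated [53.8 21.1  4.4]
seated [59.73  6.13  4.4 ]
seated [60.15 13.36  4.4 ]
[0.34749732 0.10650401 0.21923211]
-72.0 -72.0616592757025
-71.5 -71.65285383065888
-73.0 -72.77188423783853
```

View pics/c12.png

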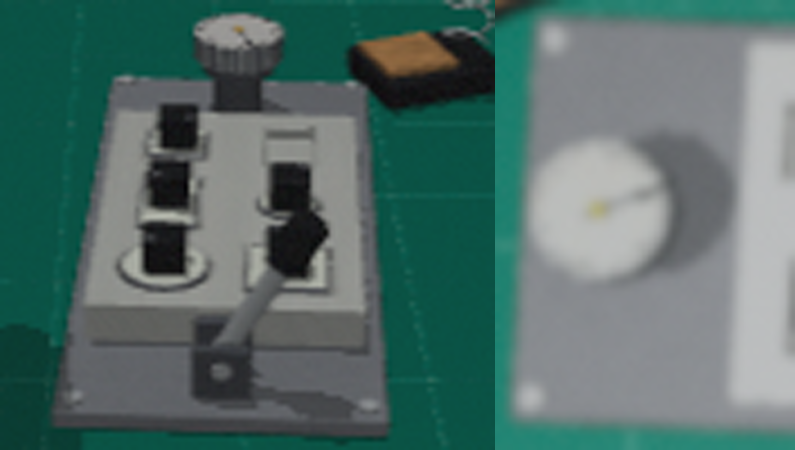

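The zero mark (about −72.3°) and the needle (−72.1°) are aligned. The lever is over, all five modules are seated, and the robot is clear of everything.

```bash
python3 -c "
from rig import job
print(job.sign_off())"
```

```text
the job is handed in; nothing more can be done
None
```

I handed the job in; sign-off returned no verdict, but the last pictures show all five modules present (no short oblong) seated, with the square reseated after a knock, the lever fully over and the zero mark within about 1° of the needle.

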